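# Break the folding lid stay and close the tool chest

### The job

The tool chest is packed and ready to be put away. Its lid is propped open by a folding steel stay: push the stay's knee backwards with the fingers so that it folds, without forcing the chest or the lid while the stay is still locked, then lower the lid gently until it is fully shut. Do not disturb the other things on the bench.

Things in the scene. Friction and masses are not known exactly. Their poses are not given: they have to be found in the camera images.
- tool_chest: plywood tool chest, fixed, a box 240 deep (x) x 300 wide (y) x 130 mm high, walls 10 mm. Origin: centre of its underside; x points from its front (robot side) to its back, y left, z up. The lid, hinged on top of the back wall, leans forward over the box, open by 58 degrees. The folding stay stands inside the right-hand (-y) wall. Tape and a sanding block lie fixed inside.
- stay_pin (a point): lower pin of the stay, fixed on the inside of the right wall at chest x = -50, y = -124, z = 115 mm. The stay is two flat steel links 16 mm wide, 82 mm between pins, turning in the chest's x-z plane; the upper one ends at a pin under the lid 150 mm from the lid hinge. The knee between them stands as found at x = -15, z = 189 mm, under the leaning lid: reach it from the front, tool tilted.
- knee_tab (a point): centre of the front face of the thumb tab on the lower link just below the knee: steel plate 40 wide (along chest y) x 30 mm high. As found at chest x = -31, y = -116, z = 185 mm, its face looking forward (-x) and 25 degrees upward. It moves on an arc of radius 73 mm about stay_pin, backwards (+x) and down into the box, turning with the link. A push of about 6 N breaks it.
- lid_hinge (a point): middle of the lid's hinge axis, at chest x = 120, y = 0, z = 130 mm; the axis is along the chest's y. Fixed to the chest.
- lid_front (a point): middle of the lid's front edge, on its outer (upper) face, 250 mm from the hinge. As found at chest x = -2, z = 348 mm; when shut at x = -130, z = 142 mm. The lid is a plywood board 250 mm long, 304 mm wide and 12 mm thick.
- chest_lid (a joint): how far the lid has been lowered, rad: 0 as found (open by 58 degrees), 1.012 fully shut. Once the stay is folded, the stiff hinge keeps the lid wherever it is left; 1 to 3 N on its outer face near the front edge lower it.
- stay_knee (a joint): fold of the stay's knee, rad: 0 as found (locked against a stop, 12 degrees past straight towards the front), 0.21 straight, about 3.1 when the lid is shut. At first it grows about twice as fast as the lower link turns. Up to 0.21 the stay is locked and the lid cannot be lowered; it folds only with the knee going backwards.
- hammer: hammer, 281 mm long, lying to the right; a bystander, origin at the centre of its underside
- try_square: try square with wooden stock and steel blade, 220 mm, lying at the front left; a bystander, origin at the centre of its underside
- tape_measure: tape measure, 71 mm, to the right; a bystander, origin at the centre of its underside
- glue_bottle: glue bottle, 64 mm across and 199 mm high, standing to the left; a bystander, origin at the centre of its underside
- stain_tin: round tin, 77 mm across and high, standing in front on the left; a bystander, origin at the centre of its underside
- wood_block: wooden block 60 x 120 x 40 mm, to the left; a bystander, origin at the centre of its underside

How it is judged:
On the way:
1. the stay is broken: its knee has folded back well past straight (value of joint stay_knee above 0.5 rad), for 0.1 s.
At the end, for the whole second after the job is handed in: the lid is shut, within 0.03 rad (7 mm at its front edge) of lying on the rim, and at rest, with the stay folded away inside the chest (value of joint chest_lid above 0.982 rad and velocity of joint chest_lid between -0.05 and 0.05 rad/s and value of joint stay_knee above 2.6 rad); the robot touches nothing.
It fails at once if the chest, its lid or its stay is pushed with more than 40 N while the stay is still locked (value of joint stay_knee below 0.21 rad and contact force between any of the arm, the fingers and tool_chest above 40 N).
It fails at once if the lid is slammed: faster than 2 rad/s (0.5 m/s at its front edge) over the last 20 degrees (value of joint chest_lid above 0.662 rad and velocity of joint chest_lid above 2 rad/s).
It fails at once if another thing on the bench is moved by more than 30 mm (distance of any of hammer, try_square, tape_measure, glue_bottle, stain_tin, wood_block from where it was at the start of the episode above 0.03 m).
It also fails if it takes over 48 s, if anything falls off the work surface, if the arm or the gripper's body presses on something with over 40 N, if the wrist force passes 120 N, or if a joint passes its speed limit or range.

### The arm

A 6-joint arm with a two-finger parallel gripper is mounted at the origin on a cart in front of the work surface, level with it; the furniture and walls round the work are solid. World frame = base frame: x ahead of the robot, y to its left, z up, the work surface at z = 0. Lengths are in m, angles in rad, forces in N, time in s.
With the tool pointing down it reaches from about 0.3 to 0.875 m from the base axis. Payload 6.4 kg.
Tool frame: the origin (TCP) lies midway between the tips of the shut fingers; the grasp point (between the pads) lies 19 mm behind it; z points along the fingers, y is the line along which they close (so a half turn about z gives the same grasp; the last joint's range is limited). The gripper opens to 85 mm and grips with 20 to 120 N. Pads are 22 mm wide; open, the fingers measure 114 mm over their backs; the gripper's body (76 mm by 85 mm) begins 54 mm behind the grasp point. The pads swing forward as they close: fully open they stand 13 mm farther back than shut.
Start: joints at [-1.54, 0.181, 1.607, -0, 1.354, -0.206], TCP at [0.135, -0.559, 0.231] pointing down, gripper open.
Joint ranges: [-2.99, 2.99], [-0.89, 2.07], [0.3, 2.58], [-1.14, 4.28], [0, 2.63], [-3.12, 3.12]. Speed limits (rad/s): [2.57, 2.57, 3.01, 3.14, 3.14, 3.14].

### API

Orientations are given as [roll, pitch, yaw] about the fixed x, y, z axes, in that order (R = Rz(yaw) Ry(pitch) Rx(roll)).
In Python, from workcell import env, imaging gives the robot as it stands. The module is installed in compiled form; this text tells all that it offers.
- The arm moves only by the tool arm_command, never from a script. Its argument "deltas" is a list of rows, each a list of 2 entries, a list of its own where there are three numbers: the shift along the tool's x, y, z in cm, then the turn about the tool's z in degrees. A call has exactly 10 rows; each row is the pose to reach, as a shift and turn from the pose commanded when the call began, along the tool's axes at that moment; what a row does not reach only later rows make up. A row lasts 1/10 s, in which the tool goes at most 50 mm and 8.59 degrees, less where a joint would pass 70% of its speed; a pose out of reach is approached as far as the arm can. A call with a gripper value outside its range is refused whole. "grip" is the closure, from -1 (fully open) to 1 (shut), so that 0 is half open, set as the call begins (left out, the last holds). The fingers move at their own pace and stop on an object; "newtons" is the grip in N (left out, the last holds). Time passes only in rows, so rows that repeat a pose let the fingers close, or fill a call up. It gives the time, the measured TCP pose, the force, the opening and the grip force at its end, in the units of the state.
- env.observe(): the state, without advancing time (a new reading comes with each control period).
- imaging.snapshot(name): name is "scene" or "side" or "wrist"; returns a dict with "color" (420x560x3 uint8, red, green, blue), "fx", "fy", "cx", "cy" (pixels), "R" (3x3) and "t" (3): a world point X has camera coordinates R X + t. Camera axes: x right, y down, z forward; pixel columns grow to the right and rows downward; lengths in m; the calibration is good to about 2 mm. A picture is of the moment at which its call begins. There is no depth.
- env.hand_in(): hands the job in; it is judged then, once.
Trained networks look in a picture, given as the dict that the camera call returned (one of the last four; its "shot" number tells which), for a name from the list of things; names that differ only in an ending like _2 or _b are one class to them, and where a whole thing is asked for, a point or a joint stands for the part that bears it (a point fixed in the world has none). Each returns a list of dicts, best first, with "score" (0 to 1); they miss things now and then, are a little off and sometimes report something else, mostly with a low value. They report only what shows in the picture. A call takes as long as a camera call.
- imaging.search_frame(name, picture): "rect" ([left, top, width, height] in pixels, round what is visible of it).
- imaging.landmark_of(name, picture): "xy" ([column, row] in pixels: a listed point, or the origin of a listed thing).
The state is a dict: "time": time; "joints": joint angles; "qd": joint speeds; "joint_efforts": joint torques, N m; "tool_pos": TCP position; "ee_rot": TCP orientation; "ft_force": force on the tool from outside, world axes, zero at the start; "moment": the same for the moment, N m; "opening": opening from 0.0 (shut) to 1.0 (fully open); "finger_force": force on a finger pad.
Only numpy, scipy, OpenCV 4.12 (cv2) and the standard library are available. Lean on these libraries where they do the work, as an engineer would, in place of code of your own. Each camera call takes 0.05 s, during which the arm holds its last target. There are 200 camera calls.

## Working session

There is one attempt and no reset: what is moved stays moved. The work goes in short steps, Python scripts to look and compute and a tool call to move; the robot and the scene stay as the last step left them, time stands still between calls to the robot, and variables do not carry over. Pictures are saved under pics/ and viewed, at most 10 in all, crops included, and the job is handed in when it is done.

Besides the shell and the picture viewer there is one more tool, called after "Call:" in YAML: its name, and indented under it one key for each argument. arm_command: Moves the arm, as the interface text tells. Its arguments: {"type":"object","properties":{"deltas":{"type":"array","items":{"type":"array"}},"grip":{"type":"number"},"newtons":{"type":"number"}},"required":["deltas"]}

```bash
mkdir -p pics; cat > h.py <<'E'
import numpy as np, cv2
from workcell import env, imaging
def P(s,X): 
    c=s["R"]@np.asarray(X,float)+s["t"]; return np.array([s["fx"]*c[0]/c[2]+s["cx"],s["fy"]*c[1]/c[2]+s["cy"]])
def tri(obs):
    A=[];b=[]
    for s,uv in obs:
        M=np.c_[s["R"],s["t"]]; 
        for k,(f,c) in enumerate((("fx","cx"),("fy","cy"))):
            r=(uv[k]-s[c])/s[f]*M[2]-M[k]; A.append(r[:3]);b.append(-r[3])
    return np.linalg.lstsq(np.array(A),np.array(b),rcond=None)[0]
E
python3 - <<'E'
from h import *
a=imaging.snapshot("scene");b=imaging.snapshot("side")
cv2.imwrite("pics/a.png",np.vstack([a["color"],b["color"]])[:,:,::-1][:, :] if 0 else cv2.resize(np.hstack([a["color"],b["color"]]),(800,300))[:,:,::-1])
for s in(a,b): print(s["fx"],s["R"].round(3).tolist(),s["t"].round(3), (-s["R"].T@s["t"]).round(3))
for n in ["tool_chest","stay_pin","knee_tab","lid_hinge","lid_front"]:
    o=[]
    for s in(a,b):
        r=imaging.landmark_of(n,s); print(n,[(np.round(x["xy"],1).tolist(),round(x["score"],2)) for x in r[:2]])
        if r:o.append((s,r[0]["xy"]))
    if len(o)==2:
        X=tri(o);print(X.round(4),[ (P(s,X)-u).round(1).tolist() for s,u in o])
print(env.observe())
E
```

```text
474.65318654756015 [[0.881, -0.473, -0.019], [-0.232, -0.397, -0.888], [0.412, 0.787, -0.46]] [-0.474  0.316  1.431] [-0.099 -1.224  0.93 ]
405.4551114526403 [[-0.684, -0.729, -0.019], [-0.479, 0.469, -0.742], [0.55, -0.499, -0.67]] [0.408 0.395 1.348] [-0.273  0.784  1.204]
tool_chest [([293.2, 257.9], 0.86)]
tool_chest [([273.9, 237.0], 0.88)]
[0.6019 0.0213 0.0025] [[0.0, -0.0], [0.0, 0.0]]
stay_pin [([289.1, 250.2], 0.82)]
stay_pin [([304.6, 213.1], 0.93)]
[ 0.5297 -0.0826  0.115 ] [[0.3, -0.3], [0.2, 0.3]]
knee_tab [([293.2, 227.5], 0.76)]
knee_tab [([301.8, 196.7], 0.53)]
[ 0.5459 -0.0804  0.1926] [[0.1, -0.1], [0.1, 0.1]]
lid_hinge [([324.7, 221.6], 0.56)]
lid_hinge [([260.0, 197.6], 0.97)]
[ 0.7123 -0.0074  0.1323] [[-0.2, 0.2], [-0.1, -0.2]]
lid_front [([295.3, 165.5], 0.91)]
lid_front []
{'time': 0.6, 'joints': array([-1.54030752e+00,  1.80802713e-01,  1.60698136e+00, -1.00907009e-06,
        1.35378191e+00, -2.06292486e-01]), 'qd': array([ 0.00032615, -0.00018592,  0.00087858,  0.00237711, -0.00104661,
       -0.00051125]), 'joint_efforts': array([-1.05567637e-03, -4.44603038e+01, -3.51521194e+01, -4.46325621e-04,
        1.01699607e-03,  5.58885844e-06]), 'tool_pos': array([ 0.1349024 , -0.55898068,  0.23129595]), 'ee_rot': array([3.14156675e+00, 6.42786557e-06, 2.36781510e-01]), 'ft_force': array([-0.77161447,  0.57317061, -0.29195723]), 'moment': array([-0.00242752,  0.01162315, -0.01221064]), 'finger_force': 0.0, 'opening': 1.0032414337145428}
```

View pics/a.png

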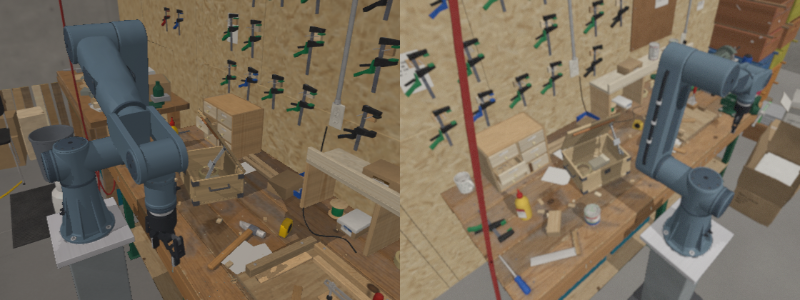

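Both pictures show the chest with its lid propped open (about 215,175 left, 595,165 right in the montage). The tool only turns about its own z, so I plan a vertical tool, fingers open along chest x, with the leading finger pushing the tab ahead of the lid edge. Next I fit the chest pose.

```bash
cat >> h.py <<'E'
from scipy.optimize import least_squares
PT={"tool_chest":(0,0,0),"stay_pin":(-.05,-.124,.115),"knee_tab":(-.031,-.116,.185),"lid_hinge":(.12,0,.13),"lid_front":(-.002,0,.348)}
def W(p,c): 
    x,y,a=p; c=np.asarray(c,float); return np.array([x+np.cos(a)*c[0]-np.sin(a)*c[1],y+np.sin(a)*c[0]+np.cos(a)*c[1],c[2]])
def fit(shots,names=PT):
    obs=[]
    for s in shots:
        for n in names:
            for r in imaging.landmark_of(n,s)[:1]: obs.append((s,n,np.array(r["xy"]),r["score"]))
    f=lambda p:np.concatenate([P(s,W(p,PT[n]))-u for s,n,u,_ in obs])
    q=least_squares(f,[.6,.02,-.23],loss="soft_l1",f_scale=1.5)
    for (s,n,u,sc) in obs: print(s["shot"],n,(P(s,W(q.x,PT[n]))-u).round(1),round(sc,2))
    return q.x
def box(s,p):
    im=s["color"][:,:,::-1].copy()
    L=[[(-.12,-.15,.13),(-.12,.15,.13)],[(-.12,-.15,.13),(.12,-.15,.13)],[(-.12,-.15,0),(-.12,-.15,.13)],[(-.12,-.15,0),(.12,-.15,0)],[(-.12,-.15,0),(-.12,.15,0)],[(-.12,.15,0),(-.12,.15,.13)],[(-.002,-.152,.348),(-.002,.152,.348)],[(-.05,-.124,.115),(-.015,-.124,.189)]]
    for a,b in L: cv2.line(im,*[tuple(int(v) for v in P(s,W(p,c)).round()) for c in(a,b)],(0,0,255),1)
    return im
E
python3 - <<'E'
from h import *
a=imaging.snapshot("scene");b=imaging.snapshot("side")
p=fit([a,b]);print(p, np.degrees(p[2])); np.save("p.npy",p)
A=box(a,p)[130:310,200:400];B=box(b,p)[130:310,180:380]
cv2.imwrite("pics/b.png",cv2.resize(np.hstack([A,B]),(800,360),interpolation=cv2.INTER_CUBIC))
E
```

```text
3 tool_chest [ 0.1 -0.8] 0.81
3 stay_pin [ 1.3 -1.4] 0.72
3 knee_tab [-0.9  2.4] 0.73
3 lid_hinge [-0.6 -1.1] 0.6
3 lid_front [0.6 2.5] 0.75
4 tool_chest [-1.1 -0.1] 0.8
4 stay_pin [1.5 1.9] 0.82
4 knee_tab [-0.5 -0.8] 0.6
4 lid_hinge [ 0.1 -2.4] 0.85
4 lid_front [0.5 2.2] 0.64
[ 0.60429668  0.01839657 -0.26875132] -15.398316441512032
```

View pics/b.png

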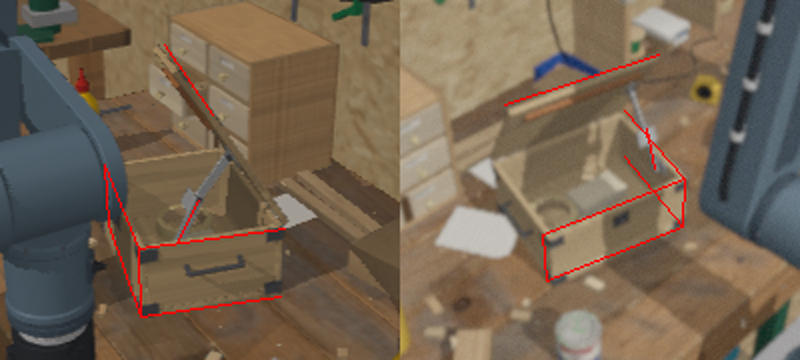

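The model overlays the chest well in both views (front rim from about 140,245 to 280,230 on the left; stay at 180-230,240-155). Now to work out the approach.

```bash
cat >> h.py <<'E'
from scipy.spatial.transform import Rotation as Ro
def go(c,yaw=None):
    o=env.observe();p=np.load("p.npy");R=Ro.from_euler("xyz",o["ee_rot"])
    w=W(p,c);d=R.inv().apply(w-o["tool_pos"])*100
    y=90+np.degrees(p[2]); print("target",w.round(4),"delta cm",d.round(2),"turn",round(-(y-np.degrees(o["ee_rot"][2])),1))
def where():
    o=env.observe();p=np.load("p.npy");d=o["tool_pos"]-[p[0],p[1],0];c,s=np.cos(p[2]),np.sin(p[2])
    print("t",o["time"],"chest mm",(1000*np.array([c*d[0]+s*d[1],-s*d[0]+c*d[1],d[2]])).round(1),np.degrees(o["ee_rot"]).round(2),"F",o["ft_force"].round(2))
E
python3 -c "
from h import *
where();go((-.125,-.116,.27))"
```

```text
t 1.2 chest mm [-299.2 -681.3  231.3] [-180.      0.     13.57] F [ 1.25 -0.04  0.37]
target [ 0.453  -0.0602  0.27  ] delta cm [ 42.62 -41.02  -3.87] turn -61.0
```

Call:
arm_command:
  deltas:
    - [[3,-2.9,-1],-6]
    - [[6,-5.8,-2],-12]
    - [[9,-8.7,-3],-18]
    - [[12,-11.6,-4],-24]
    - [[15,-14.5,-5],-30]
    - [[18,-17.4,-5],-36]
    - [[21,-20.3,-5],-42]
    - [[24,-23.2,-5],-48]
    - [[27,-26.1,-5],-54]
    - [[30,-29,-5],-61]
  grip: -1

```text
time: 2.2
tool_pos: [0.3591, -0.2052, 0.2816]
ee_rot: [3.141, 0.0, 1.306]
ft_force: [0.5, -1.4, -0.3]
opening: 1.002
finger_force: 0.0
```

```bash
python3 -c "
from h import *
where();go((-.125,-.116,.27))"
```

```text
t 2.2 chest mm [-177.  -280.7  281.6] [1.7995e+02 3.0000e-02 7.4810e+01] F [ 0.54 -1.42 -0.31]
target [ 0.453  -0.0602  0.27  ] delta cm [16.45  5.26  1.16] turn 0.2
```

Call:
arm_command:
  deltas:
    - [[2.5,0.8,0.2],0]
    - [[5,1.6,0.4],0]
    - [[7.5,2.4,0.6],0]
    - [[10,3.2,0.8],0]
    - [[12.5,4,1],0]
    - [[14.5,4.7,1.2],0]
    - [[16.2,5.2,1.2],0]
    - [[16.2,5.2,1.2],0]
    - [[16.2,5.2,1.2],0]
    - [[16.2,5.2,1.2],0]

```text
time: 3.2
tool_pos: [0.4515, -0.0649, 0.2693]
ee_rot: [3.142, 0.0, 1.301]
ft_force: [-0.0, -0.2, -0.1]
opening: 1.004
finger_force: 0.0
```

```bash
python3 - <<'E'
from h import *
where();go((-.122,-.116,.168))
p=np.load("p.npy");w=imaging.snapshot("wrist");a=imaging.snapshot("scene")
for s in (w,a):
  for n in ["knee_tab","stay_pin"]:
    print(n,[(np.round(r["xy"],1),round(r["score"],2)) for r in imaging.landmark_of(n,s)[:2]],P(s,W(p,PT[n])).round(1))
A=cv2.resize(box(a,p)[130:310,200:400],(400,360));B=cv2.resize(box(w,p),(400,300));B=np.vstack([B,np.zeros((60,400,3),np.uint8)])
cv2.imwrite("pics/c.png",np.hstack([A,B]))
E
```

```text
t 3.2 chest mm [-125.2 -120.9  269.3] [1.800e+02 2.000e-02 7.454e+01] F [-0.02 -0.22 -0.07]
target [ 0.4559 -0.061   0.168 ] delta cm [ 0.49  0.32 10.13] turn -0.1
knee_tab [(array([419.6, 215.6]), 0.65)] [422.9 214.4]
stay_pin [(array([365.6, 205.3]), 0.69)] [366.4 198.9]
knee_tab [(array([292.4, 229.9]), 0.83)] [293.4 230.3]
stay_pin [(array([291.8, 252.1]), 0.65)] [288.5 251.2]
```

View pics/c.png

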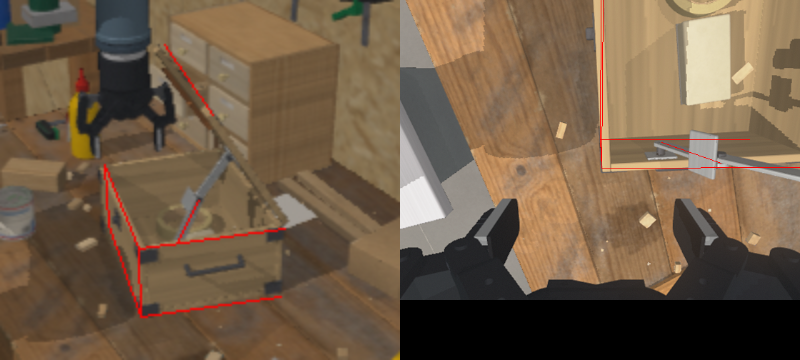

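Left: gripper in front of the chest, over its right side. Right (wrist): tab at about (703,155), stay running right, leading finger tip at (690,235), in line once I shift 5 mm. Descend and approach.

Call:
arm_command:
  deltas:
    - [[0.3,0,2],0]
    - [[0.5,0,4],0]
    - [[0.5,0,6],0]
    - [[0.5,0,8],0]
    - [[0.5,0,10],0]
    - [[0.5,0.7,10.1],0]
    - [[0.5,1.5,10.1],0]
    - [[0.5,2.3,10.1],0]
    - [[0.5,3,10.1],0]
    - [[0.5,3,10.1],0]

```text
time: 4.5
tool_pos: [0.4836, -0.0681, 0.1693]
ee_rot: [3.139, 0.0, 1.301]
ft_force: [-0.4, -0.5, -0.2]
opening: 1.0
finger_force: 0.0
```

```bash
python3 - <<'E'
from h import *
where()
a=imaging.snapshot("scene")
cv2.imwrite("pics/d.png",cv2.resize(a["color"][130:290,240:400,::-1],(600,600),interpolation=cv2.INTER_CUBIC))
E
```

```text
t 4.5 chest mm [ -93.4 -115.5  169.3] [1.7988e+02 1.0000e-02 7.4570e+01] F [-0.44 -0.46 -0.23]
```

View pics/d.png

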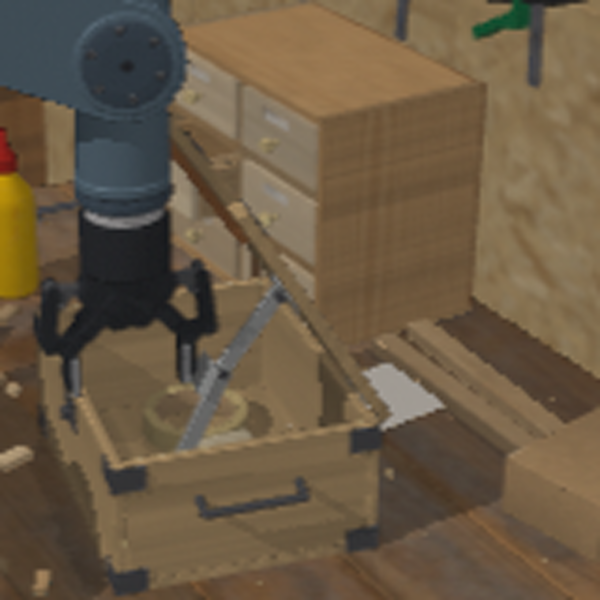

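Leading finger tip at (190,375) just in front of the tab at (207,375); wrist at (125,65) with the lid's edge near (175,135). I check the clearance between wrist and lid edge.

```bash
python3 - <<'E'
from h import *
p=np.load("p.npy");s=imaging.snapshot("scene")
f=lambda c:((P(s,W(p,c))-[240,130])*3.75).round(0)
for z in(.169,.25,.33,.348,.36,.38,.4,.42):
  print(z,f((-.093,-.116,z)),"R50",f((-.043,-.116,z)), "R40",f((-.053,-.116,z)))
print("lid corner",f((-.002,-.152,.348)),"inner",f((-.012,-.152,.342)), "tab",f((-.031,-.116,.185)))
for dx in(.04,.045,.05,.057): print(dx,f((-.093+dx,-.116,.18)))
E
```

```text
0.169 [129. 402.] R50 [187. 394.] R40 [175. 396.]
0.25 [127. 317.] R50 [186. 310.] R40 [174. 311.]
0.33 [124. 228.] R50 [185. 221.] R40 [173. 223.]
0.348 [124. 208.] R50 [185. 201.] R40 [172. 202.]
0.36 [123. 194.] R50 [184. 187.] R40 [172. 189.]
0.38 [122. 171.] R50 [184. 164.] R40 [172. 165.]
0.4 [122. 147.] R50 [184. 141.] R40 [172. 142.]
0.42 [121. 123.] R50 [184. 117.] R40 [171. 118.]
lid corner [246. 213.] inner [234. 222.] tab [200. 376.]
0.04 [175. 385.]
0.045 [181. 384.]
0.05 [187. 383.]
0.057 [195. 382.]
```

The lid edge meets the tool at the flange (radius about 40 mm), leaving some 40 mm of room. Go slightly lower and to the left so the finger takes the tab's lower edge beside the link, then push slowly.

Call:
arm_command:
  deltas:
    - [[0.5,0,1],0]
    - [[0.9,0,2.1],0]
    - [[0.9,0,2.1],0]
    - [[0.9,0.3,2.1],0]
    - [[0.9,0.6,2.1],0]
    - [[0.9,0.9,2.1],0]
    - [[0.9,1.1,2.1],0]
    - [[0.9,1.3,2.1],0]
    - [[0.9,1.5,2.1],0]
    - [[0.9,1.5,2.1],0]

```text
time: 5.6
tool_pos: [0.4997, -0.0632, 0.1479]
ee_rot: [3.14, 0.0, 1.301]
ft_force: [0.5, -0.5, 0.1]
opening: 0.999
finger_force: 0.0
```

```bash
python3 - <<'E'
from h import *
where()
a=imaging.snapshot("scene")
cv2.imwrite("pics/e.png",cv2.resize(a["color"][130:290,240:400,::-1],(600,600),interpolation=cv2.INTER_CUBIC))
E
```

```text
t 5.6 chest mm [ -79.2 -106.5  147.9] [1.7991e+02 1.0000e-02 7.4560e+01] F [ 0.55 -0.45  0.11]
```

View pics/e.png

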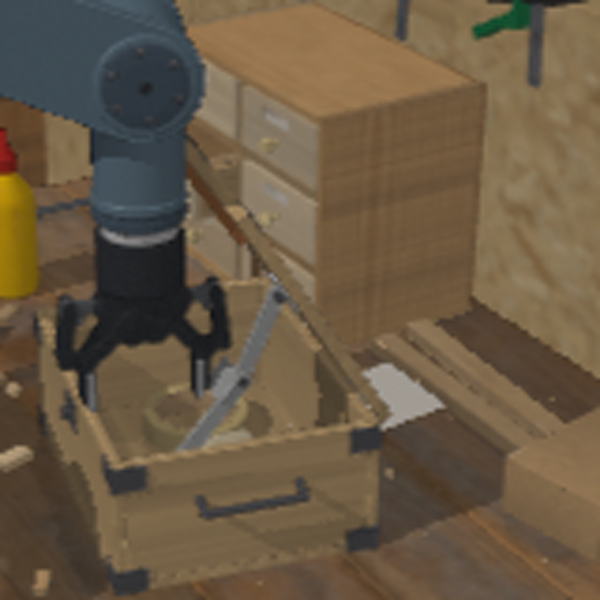

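The knee, now at (243,382), is bent back past straight and the lid has not moved; force is near zero. Push a bit more to be safely past 0.5 rad.

Call:
arm_command:
  deltas:
    - [[0,0.2,0.1],0]
    - [[0,0.4,0.2],0]
    - [[0,0.6,0.3],0]
    - [[0,0.8,0.4],0]
    - [[0,1.0,0.5],0]
    - [[0,1.1,0.5],0]
    - [[0,1.2,0.5],0]
    - [[0,1.3,0.5],0]
    - [[0,1.3,0.5],0]
    - [[0,1.3,0.5],0]

```text
time: 6.65
tool_pos: [0.5106, -0.0662, 0.1419]
ee_rot: [-3.14, 0.0, 1.301]
ft_force: [-6.5, 2.7, 1.7]
opening: 1.003
finger_force: 2.2
```

```bash
python3 - <<'E'
from h import *
where()
a=imaging.snapshot("scene");b=imaging.snapshot("side");w=imaging.snapshot("wrist")
p=np.load("p.npy")
def tabpt(t): # tab centre after lower link turn t
    x,z=.019,.070; return (-.05+x*np.cos(t)+z*np.sin(t),-.116,.115-x*np.sin(t)+z*np.cos(t))
def lf(q):
    c,s=np.cos(q),np.sin(q); x,z=-.122,.218; return (.12+x*c-z*s,0,.13+x*s*-0+z*c+x*s)
for s in(a,b,w):
    for n,f in(("knee_tab",tabpt),("lid_front",lf)):
        for r in imaging.landmark_of(n,s)[:1]:
            t=np.arange(-.2,1.3,.01);e=[np.linalg.norm(P(s,W(p,f(k)))-r["xy"]) for k in t];print(n,round(r["score"],2),t[np.argmin(e)].round(2),round(min(e),1))
cv2.imwrite("pics/f.png",cv2.resize(a["color"][130:290,240:400,::-1],(600,600),interpolation=cv2.INTER_CUBIC))
E
```

```text
t 6.65 chest mm [ -67.9 -106.4  141.9] [-1.7989e+02  1.0000e-02  7.4570e+01] F [-6.47  2.71  1.68]
knee_tab 0.64 0.49 0.6
lid_front 0.78 0.05 2.7
knee_tab 0.49 0.45 2.5
lid_front 0.57 0.07 1.9
knee_tab 0.59 0.42 6.2
```

View pics/f.png

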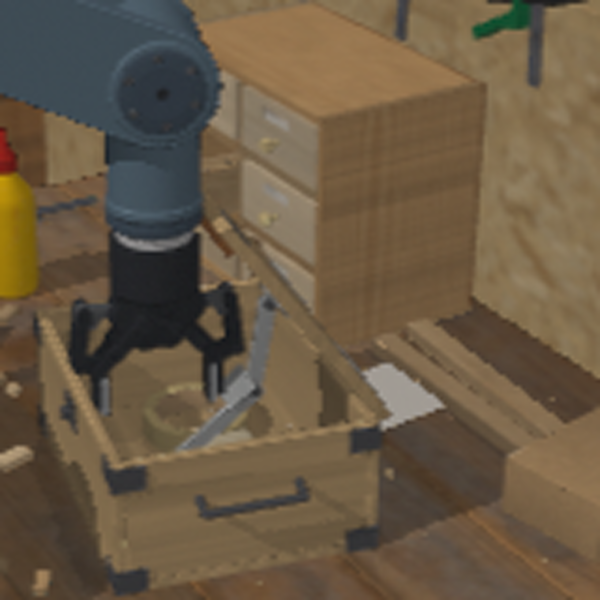

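Knee at (255,390) is folded by about 1 rad and the lid has come down by about 0.06 rad. Now withdraw, rise, and shut the fingers.

Call:
arm_command:
  deltas:
    - [[0,-2,0],0]
    - [[0,-4.5,-0.5],0]
    - [[0,-7,-2.5],0]
    - [[0,-9,-6],0]
    - [[0,-10,-10],0]
    - [[2,-10,-14.5],0]
    - [[4,-10,-19],0]
    - [[6,-10,-23],0]
    - [[8,-10,-27],0]
    - [[8,-10,-28],0]
  grip: 1

```text
time: 8.1
tool_pos: [0.4385, 0.0386, 0.4279]
ee_rot: [3.131, -0.001, 1.304]
ft_force: [-0.2, -0.1, -0.2]
opening: 0.001
finger_force: 0.0
```

```bash
python3 - <<'E'
from h import *
where();print(env.observe()["opening"]);
go((.07,-.02,.415));go((.07,-.02,.31))
print("path: phi, chest TCP x,z")
for ph in (54,50,45,40,35,30,25,20,15,10,5,2,0):
    f=np.radians(ph);r=.225;print(ph,np.round([1000*(.12-r*np.cos(f)+.012*np.sin(f)+.015),1000*(.13+r*np.sin(f)+.012*np.cos(f))]))
E
```

```text
t 8.1 chest mm [-165.2  -24.6  427.9] [ 1.7941e+02 -8.0000e-02  7.4690e+01] F [-0.16 -0.08 -0.21]
0.0011916812033786078
target [ 0.6665 -0.0195  0.415 ] delta cm [ 0.42 23.51  1.53] turn 0.1
target [ 0.6665 -0.0195  0.31  ] delta cm [ 0.41 23.4  12.03] turn 0.1
path: phi, chest TCP x,z
54 [ 12. 319.]
50 [ -0. 310.]
45 [-16. 298.]
40 [-30. 284.]
35 [-42. 269.]
30 [-54. 253.]
25 [-64. 236.]
20 [-72. 218.]
15 [-79. 200.]
10 [-84. 181.]
5 [-88. 162.]
2 [-89. 150.]
0 [-90. 142.]
```

Call:
arm_command:
  deltas:
    - [[0,3.5,0],0]
    - [[0,8,0],0]
    - [[0,12,0],0]
    - [[0,16,0],0]
    - [[0,19,0],0]
    - [[0,21,0.5],0]
    - [[0,21,3.5],0]
    - [[0,21,7],0]
    - [[0,21,10.5],0]
    - [[0,21,11],0]

```text
time: 9.1
tool_pos: [0.6364, -0.0188, 0.3059]
ee_rot: [-3.133, 0.001, 1.301]
ft_force: [-0.2, -0.4, 0.1]
opening: -0.001
finger_force: 0.0
```

```bash
python3 - <<'E'
from h import *
where()
a=imaging.snapshot("scene")
cv2.imwrite("pics/g.png",cv2.resize(a["color"][100:300,220:420,::-1],(600,600),interpolation=cv2.INTER_CUBIC))
E
```

```text
t 9.1 chest mm [ 40.9 -27.3 305.9] [-1.7948e+02  5.0000e-02  7.4530e+01] F [-0.19 -0.35  0.05]
```

View pics/g.png

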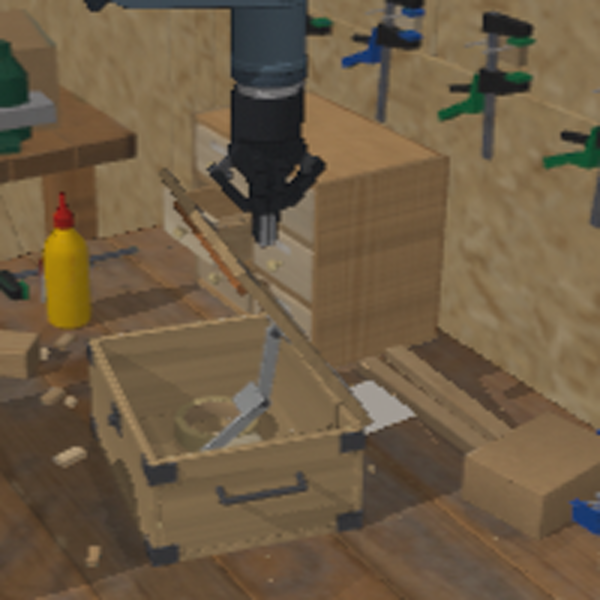

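Shut fingers stand behind the lid's outer face, tips at (265,240), clear of the cabinet. Lower the lid along its arc.

Call:
arm_command:
  deltas:
    - [[0,-2,0],0]
    - [[0,-3.5,0],0]
    - [[0,-4.6,0.2],0]
    - [[0,-5.4,0.8],0]
    - [[0,-6.2,1.4],0]
    - [[0,-6.9,2.1],0]
    - [[0,-7.6,2.8],0]
    - [[0,-8.2,3.6],0]
    - [[0,-8.8,4.4],0]
    - [[0,-9.4,5.2],0]

```text
time: 10.15
tool_pos: [0.5474, 0.0067, 0.2593]
ee_rot: [-3.141, 0.0, 1.301]
ft_force: [0.4, -1.5, 2.2]
opening: -0.002
finger_force: 0.9
```

```bash
python3 -c "
from h import *
where();go((-.09,-.027,.142))"
```

```text
t 10.15 chest mm [-51.7 -26.4 259.3] [-1.7995e+02  1.0000e-02  7.4570e+01] F [ 0.37 -1.49  2.25]
target [0.5104 0.0163 0.142 ] delta cm [-0.06 -3.82 11.73] turn -0.0
```

Call:
arm_command:
  deltas:
    - [[0,-0.4,0.8],0]
    - [[0,-0.8,1.6],0]
    - [[0,-1.2,2.4],0]
    - [[0,-1.6,3.2],0]
    - [[0,-1.9,4.0],0]
    - [[0,-2.2,4.8],0]
    - [[0,-2.5,5.6],0]
    - [[0,-2.8,6.4],0]
    - [[0,-3.1,7.2],0]
    - [[0,-3.3,8.0],0]

```text
time: 11.15
tool_pos: [0.5161, 0.0154, 0.1796]
ee_rot: [3.141, 0.0, 1.301]
ft_force: [0.6, -0.9, 0.4]
opening: -0.002
finger_force: 0.5
```

```bash
python3 -c "
from h import *
where();go((-.09,-.027,.142))"
```

```text
t 11.15 chest mm [-84.2 -26.3 179.6] [179.99   0.    74.57] F [ 0.56 -0.91  0.45]
target [0.5104 0.0163 0.142 ] delta cm [-0.07 -0.58  3.76] turn -0.0
```

Call:
arm_command:
  deltas:
    - [[0,-0.1,0.5],0]
    - [[0,-0.2,1.0],0]
    - [[0,-0.3,1.5],0]
    - [[0,-0.4,2.0],0]
    - [[0,-0.4,2.4],0]
    - [[0,-0.5,2.8],0]
    - [[0,-0.5,3.1],0]
    - [[0,-0.5,3.4],0]
    - [[0,-0.5,3.6],0]
    - [[0,-0.5,3.6],0]

```text
time: 12.15
tool_pos: [0.5113, 0.0167, 0.144]
ee_rot: [-3.141, 0.0, 1.301]
ft_force: [-1.1, 0.5, 1.2]
opening: 0.005
finger_force: 0.0
```

```bash
python3 -c "
from h import *
where()"
```

```text
t 12.15 chest mm [-89.2 -26.3 144. ] [-179.97    0.     74.57] F [-1.05  0.49  1.16]
```

Call:
arm_command:
  deltas:
    - [[0,0,0.1],0]
    - [[0,0,0.15],0]
    - [[0,0,0.2],0]
    - [[0,0,0.25],0]
    - [[0,0,0.3],0]
    - [[0,0,0.35],0]
    - [[0,0,0.4],0]
    - [[0,0,0.4],0]
    - [[0,0,0.4],0]
    - [[0,0,0.4],0]

```text
time: 13.15
tool_pos: [0.5116, 0.0166, 0.142]
ee_rot: [3.141, 0.0, 1.302]
ft_force: [-6.0, -0.2, 13.3]
opening: -0.002
finger_force: 6.6
```

13 N with the tip at z = 0.142: the lid is on the rim. Lift off and look.

Call:
arm_command:
  deltas:
    - [[0,0,-0.3],0]
    - [[0,0,-0.8],0]
    - [[0,0,-2],0]
    - [[0,0,-5],0]
    - [[0,-1,-9],0]
    - [[0,-2,-13],0]
    - [[0,-4,-16],0]
    - [[0,-6,-18],0]
    - [[0,-8,-20],0]
    - [[0,-8,-20],0]

```text
time: 14.15
tool_pos: [0.4344, 0.0383, 0.3443]
ee_rot: [3.135, -0.001, 1.302]
ft_force: [0.4, 0.4, 0.2]
opening: 0.002
finger_force: 0.0
```

```bash
python3 - <<'E'
from h import *
where()
p=np.load("p.npy");a=imaging.snapshot("scene");b=imaging.snapshot("side")
for s in(a,b): print([(np.round(r["xy"],1),round(r["score"],2)) for r in imaging.landmark_of("lid_front",s)[:1]],P(s,W(p,(-.13,0,.142))).round(1))
A=a["color"][130:310,200:400];B=b["color"][130:310,180:380]
cv2.imwrite("pics/i.png",cv2.resize(np.hstack([A,B])[:,:,::-1],(800,360),interpolation=cv2.INTER_CUBIC))
E
```

```text
t 14.15 chest mm [-169.1  -25.9  344.3] [ 1.7962e+02 -4.0000e-02  7.4610e+01] F [0.43 0.44 0.19]
[(array([254.7, 228.1]), 0.68)] [256.7 228.6]
[(array([287.8, 232.3]), 0.88)] [289.2 232.2]
```

View pics/i.png

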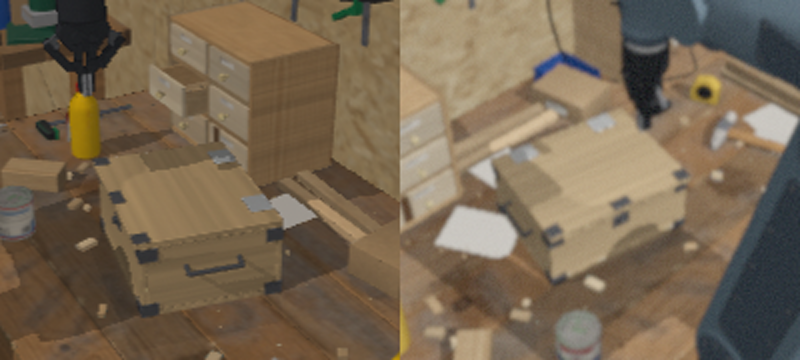

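The lid lies flat on the rim in both views (front edge about 150,240 to 275,225 on the left), the gripper is clear, and the other things stand where they were.

```bash
python3 -c "
from workcell import env
print(env.hand_in())"
```

```text
the job is handed in; nothing more can be done
None
```

I folded the stay, lowered the lid until it rested flat on the rim and moved the gripper clear, then handed the job in at about 14 s; the hand-in returned no verdict.

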